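# Load the wide specimen pot into a sample changer

### The arm

A 6-joint arm with a two-finger parallel gripper is mounted at the origin on a cart in front of the work surface, level with it; the furniture and walls round the work are solid. World frame = base frame: x ahead of the robot, y to its left, z up, the work surface at z = 0. Lengths are in mm, angles in degrees, forces in N, time in s.
With the tool pointing down it reaches from about 300 to 850 mm from the base axis. Payload 4.2 kg.
Tool frame: the origin (TCP) lies midway between the tips of the shut fingers; the grasp point (between the pads) lies 19 mm behind it (env.grasp_offset is the distance from the TCP to the grasp point, in mm); z points along the fingers, y is the line along which they close (so a half turn about z gives the same grasp; the last joint's range is limited). The gripper opens to 91 mm and grips with 3 to 60 N. Pads are 32 mm wide; open, the fingers measure 118 mm over their backs; the gripper's body (76 mm by 178 mm) begins 60 mm behind the grasp point.
Start: joints at [-68.698, 18.312, 89.639, -0, 72.044, -1.146], TCP at [219.57, -531.444, 213.976] pointing down, gripper open.
Joint ranges: [-177.97, 177.97], [-48.28, 115.42], [12.27, 149.76], [-77.06, 257.06], [2.81, 150.46], [-146.56, 146.56]. Speed limits (degrees/s): [147.25, 147.25, 180, 180, 180, 180].

### API

Orientations are given as [roll, pitch, yaw] about the fixed x, y, z axes, in that order (R = Rz(yaw) Ry(pitch) Rx(roll)).
In Python, from workcell import env, optics gives the robot as it stands. The module is installed in compiled form; this text tells all that it offers.
- The arm moves only by the tool send_rows, never from a script. Its argument "targets" is a list that holds one entry, the list of rows, each a list of 7 numbers: the turn, a rotation vector about the world's x, y, z scaled (see below), then the shift along the world's x, y, z scaled (see below), then the closure, from -1 (fully open) to 1 (shut). In form: [[[rx, ry, rz, x, y, z, gripper], ...]]. A call has 1 to 12 rows; each row shifts and turns the commanded pose from where the row before left it; what a row does not reach is not made up. The controller multiplies each number of a shift by 0.2 m and each number of a turn by pi/2 rad. A row lasts 1/10 s, in which the tool goes at most 50 mm and 8.59 degrees, less where a joint would pass 70% of its speed; a pose out of reach is approached as far as the arm can. A call with a number of a shift or a turn outside -1 to 1 is refused whole. A call with a gripper value outside its range is refused whole. The fingers move at their own pace and stop on an object; "grip_force" is the grip in N (left out, the last holds). Time passes only in rows, so rows that do not move let the fingers close. It gives the time, the measured TCP pose, the force, the opening and the grip force at its end, in the units of the state.
- env.state(): the state, without advancing time (a new reading comes with each control period).
- optics.grab_frame(name): name is "scene" or "top" or "wrist"; returns (picture, depth): 384x512x3 uint8, red, green, blue; 384x512 float32, mm along the optical axis (not along the pixel's ray), 0 where there is no reading.
- optics.camera_info(name): a dict with "camera_matrix" (3x3 intrinsics, pixels), "R" (3x3) and "t" (3): a world point X has camera coordinates R X + t; the wrist camera has in their place "mount" (4x4, takes a point from camera to tool coordinates, whose origin is the TCP and whose axes are the flange's). Camera axes: x right, y down, z forward; pixel columns grow to the right and rows downward; lengths in mm; the calibration is good to about 2 mm. A picture is of the moment at which its call begins: read the wrist's pose just before it. camera_info takes no time and is no camera call.
- env.job_done(): hands the job in; it is judged then, once.
Trained networks look in the newest picture that a camera, given by its name, has taken for a name from the list of things; names that differ only in an ending like _2 or _b are one class to them, and where a whole thing is asked for, a point or a joint stands for the part that bears it (a point fixed in the world has none). Each returns a list of dicts, best first, with "conf" (0 to 1); they miss things now and then, are a little off and sometimes report something else, mostly with a low value. They report only what shows in the picture. A call takes as long as a camera call. They do not tell look-alikes from the thing itself.
- optics.silhouettes(camera, name): "mask" (384x512 bool, what is visible of it) and "at" ([column, row] in pixels, amid what is visible of it).
- optics.place_of(camera, name): "at" ([column, row] in pixels: a listed point, or the origin of a listed thing).
The state is a dict: "time_s": time; "qpos": joint angles; "qvel": joint speeds; "effort": joint torques, N m; "ee_pos": TCP position; "ee_rot": TCP orientation; "force": force on the tool from outside, world axes, zero at the start; "torque": the same for the moment, N m; "gripper_width": finger opening in mm; "gripper_force": force on a finger pad.
Only numpy, scipy, OpenCV 4.12 (cv2) and the standard library are available. Lean on these libraries where they do the work, as an engineer would, in place of code of your own. Each camera call takes 0.05 s, during which the arm holds its last target. There are 200 camera calls.

### The job

Slide the shutter of the sample changer fully open, then turn the carousel by its knob until the wide well stands in the middle of the loading window. Set the wide specimen pot down gently in that well, upright and right down on its floor, then slide the shutter fully closed over it. Keep the pot upright all the way and leave the narrow pot and the tape roll where they are.

Things in the scene. Friction and masses are not known exactly. Their poses are not given: they have to be found in the camera images.
- changer: Sample changer, fixed: round white tub, 284 mm across, 97 mm high. Origin on its axis at table level, z up; its -x axis points, roughly toward the robot, through the middle of the loading window (dark rib outside). A clear hood (top 101 mm up) covers the tub except the window, a sector 57 degrees either side of -x, out to the tub wall (inner radius 133 mm, rim 97 mm up).
- carousel (a joint): Carousel angle about the changer's axis, rad: 0 = wide well in mid-window; grows counter-clockwise from above; starts at 1.3 to 2.5, no stop near. Turns with 0.06 N m, stays where left. Four holders, centres 88 mm from the axis, stand on a platter 28 mm up: wide well, at 90 degrees either side a narrow well (44 mm inside), opposite it a block with three tube holes.
- knob_top (a point): Top of the carousel's knob on the axis, 150 mm above the table. The knob is a black upright bar 16 mm thick, 34 mm high (116 to 150 mm up), reaching 26 mm from the axis at its round nose, 12 mm at the square end; the nose (white line on top) points to the wide well. Axes turn with the carousel: -x along the nose. Nothing round it is higher than 106 mm but the shutter post.
- wide_well (a point): Centre of the floor of the wide well, 28 mm above the table: a white round holder 66 mm inside diameter, 3 mm wall, 22 mm deep (rim 50 mm above the table); it turns with the carousel.
- loading_point (a point): Fixed point in the middle of the loading window, 88 mm from the axis, 28 mm above the table: where the centre of the wide well's floor must come.
- shutter (a joint): Angle of the grey shutter, a sector plate (top 106 mm above the table) that swings round the changer's axis over the hood, rad: 0 = fully closed over the window (stop); grows counter-clockwise from above; 2.1 = fully open (stop), window free. Starts at 0 to 0.3, stays where left, needs about 1 N at its post.
- shutter_post (a point): Top of the shutter's handle, a round steel post 16 mm thick, 106 to 146 mm above the table (foot flange 24 mm wide, 5 mm high), 115 mm from the changer's axis. Shutter closed: 0.75 rad (43 degrees) round from mid-window toward the changer's +y side; it opens past mid-window to the -y side.
- wide_pot: White lidded specimen pot, an upright cylinder 56 mm in diameter and 62 mm high (lid the upper 18 mm), about 90 g. Origin at the centre of its underside, z up its axis. The wider of the two pots. It may stand at either of two places left of the changer.
- narrow_pot: Bystander: pot of the same height and make, 38 mm in diameter. Origin at the centre of its underside. Not to be moved.
- paper_tape: Bystander: white roll of paper tape lying flat, 48 mm in diameter, 25 mm high, near the front edge. Origin at the centre of its underside. Not to be moved.
Mind the look-alikes: they are no part of the job. Leave any brown look-alike of the wide_pot alone.

How it is judged:
By the outcome, as a careful person would: the job done as asked, in the order asked, and still so for the second after the job is handed in, with the robot touching nothing.
It also fails if it takes over 72 s, if anything falls off the work surface, if the arm or the gripper's body presses on something with over 40 N, if the wrist force passes 120 N, or if a joint passes its speed limit or range.

## Working session

There is one attempt and no reset: what is moved stays moved. The work goes in short steps, Python scripts to look and compute and a tool call to move; the robot and the scene stay as the last step left them, time stands still between calls to the robot, and variables do not carry over. Pictures are saved under pics/ and viewed, at most 10 in all, crops included, and the job is handed in when it is done.

Besides the shell and the picture viewer there is one more tool, called after "Call:" by a JSON object that holds its "op" and its "data". send_rows: Moves the arm, as the interface text tells. Its arguments: {"type":"object","properties":{"targets":{"type":"array"},"grip_force":{"type":"number"}},"required":["targets"]}

```bash
mkdir -p pics; cat > h.py <<'E'
import numpy as np, cv2
from workcell import env, optics
from scipy.spatial.transform import Rotation as Ro
def cam(n):
    i=optics.camera_info(n); K=np.array(i["camera_matrix"])
    if "R" in i: return K,np.array(i["R"]),np.array(i["t"]).ravel()
    s=env.state(); M=np.array(i["mount"]); T=np.eye(4)
    T[:3,:3]=Ro.from_euler('xyz',s["ee_rot"],degrees=True).as_matrix(); T[:3,3]=s["ee_pos"]
    W=np.linalg.inv(T@M); return K,W[:3,:3],W[:3,3]
def ray_z(c,px,z):
    K,R,t=c; d=R.T@np.linalg.inv(K)@np.array([px[0],px[1],1.]); o=-R.T@t
    return o+d*(z-o[2])/d[2]
def pts(c,d):
    K,R,t=c; v,u=np.mgrid[:d.shape[0],:d.shape[1]]
    P=np.stack([(u-K[0,2])/K[0,0]*d,(v-K[1,2])/K[1,1]*d,d],-1); return (P-t)@R
def proj(c,X):
    K,R,t=c; p=K@(R@np.array(X)+t); return p[:2]/p[2]
def save(n,im): cv2.imwrite('pics/'+n,im[...,::-1])
E
cat > a.py <<'E'
from h import *
print(env.state())
ims=[]
for n in ("scene","top"):
    im,d=optics.grab_frame(n); c=cam(n); ims.append(im); np.savez(n+'.npz',im=im,d=d); P=pts(c,d)
    for k in ("changer","knob_top","shutter_post","wide_pot","narrow_pot","paper_tape","wide_well"):
        for r in optics.place_of(n,k)[:3]:
            a=r["at"]; z={"knob_top":150,"shutter_post":146,"wide_well":28}.get(k,0)
            print(n,k,round(r["conf"],2),np.round(a),np.round(ray_z(c,a,z)),"depthpt",np.round(P[int(a[1])%384,int(a[0])%512]))
save('s.png',ims[0]);save('t.png',ims[1])
E
python3 a.py
```

```text
{'time_s': 0.0, 'qpos': array([-6.86978980e+01,  1.83507317e+01,  8.97053518e+01, -1.99231301e-03,
        7.20425087e+01, -1.14701609e+00]), 'qvel': array([-0.07840744,  0.03656452,  0.0669988 ,  0.00851048,  0.12378313,
        0.06125373]), 'effort': array([ 8.92149146e-04, -4.12455654e+01, -2.31969452e+01,  7.25299213e-02,
        4.55789943e-02, -1.59571737e-04]), 'ee_pos': array([ 219.37295879, -530.97656726,  213.13652781]), 'ee_rot': array([-1.79901390e+02, -7.97859985e-05,  2.24497339e+01]), 'force': array([-0.31428731,  0.19780555,  0.75634341]), 'torque': array([ 0.02838153, -0.00518817,  0.0289094 ]), 'gripper_force': 0.0, 'gripper_width': 91.15360727717683}
scene changer 0.65 [247. 174.] [569. 150.   0.] depthpt [518. 238. 103.]
scene changer 0.19 [260. 159.] [572.  79.   0.] depthpt [518. 179. 107.]
scene knob_top 0.57 [246. 127.] [576. 144. 150.] depthpt [583. 138. 144.]
scene shutter_post 0.93 [257. 160.] [498. 225. 146.] depthpt [521. 188. 106.]
scene shutter_post 0.31 [243. 175.] [500. 279. 146.] depthpt [563. 179.  30.]
scene wide_pot 0.95 [199. 285.] [483. 479.   
[... 513 characters left out ...]
 [421. 406.  28.] depthpt [413. 419.  53.]
top changer 0.83 [316. 170.] [569. 148.   0.] depthpt [554. 158.  58.]
top knob_top 0.79 [329. 152.] [564. 140. 150.] depthpt [564. 140. 152.]
top shutter_post 0.79 [290. 187.] [486. 222. 146.] depthpt [486. 224. 148.]
top wide_pot 0.92 [216. 220.] [435. 393.   0.] depthpt [427. 387.  62.]
top wide_pot 0.65 [183. 197.] [489. 478.   0.] depthpt [476. 467.  61.]
top narrow_pot 0.51 [217. 177.] [544. 395.   0.] depthpt [530. 389.  58.]
top paper_tape 0.82 [273. 262.] [336. 250.   0.] depthpt [336. 251.   2.]
top paper_tape 0.33 [317. 168.] [575. 144.   0.] depthpt [553. 156.  79.]
top wide_well 0.96 [350. 149.] [617.  68.  28.] depthpt [590.  86. 102.]
```

View pics/t.png

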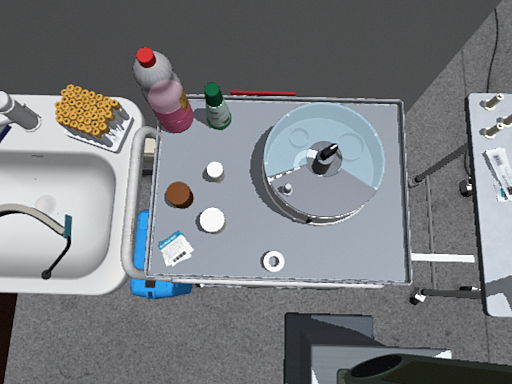

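View pics/s.png

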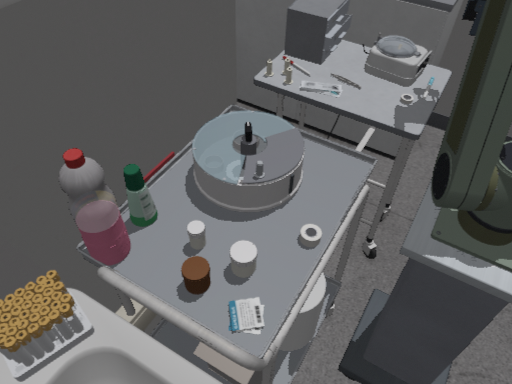

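The top view shows two wide-pot candidates: the white pot at (211,220) and a brown look-alike at (179,195). The narrow pot is at (215,171), the tape at (273,261), and the changer around (322,160). By the description I choose the white pot. Next are close crops of the pot and the changer.

```bash
cat > b.py <<'E'
from h import *
f=np.load('top.npz'); im,d=f['im'],f['d']; c=cam('top'); P=pts(c,d)
a=cv2.resize(im[95:230,250:395],None,fx=4,fy=4,interpolation=cv2.INTER_CUBIC)
b=cv2.resize(im[150:250,160:240],None,fx=2.5,fy=2.5,interpolation=cv2.INTER_CUBIC)
o=np.zeros((540,800,3),np.uint8); o[:a.shape[0],:a.shape[1]]=a; o[:b.shape[0],590:590+b.shape[1]]=b
save('crop.png',o)
z=P[...,2]
def circ(m,name):
    ys=P[m][:, :2]; (cx,cy),r=cv2.minEnclosingCircle(ys.astype(np.float32)); print(name,m.sum(),np.round(ys.mean(0),1),np.round((cx,cy,r),1),np.median(P[m][:,2]))
def near(x,y,r): return np.hypot(P[...,0]-x,P[...,1]-y)<r
circ(near(427,387,45)&(z>55)&(z<70),'pot')
circ(near(530,389,35)&(z>50)&(z<70),'narrow')
circ(near(476,467,45)&(z>55)&(z<70),'brown')
circ(near(486,224,18)&(z>135)&(z<155),'post')
m=near(564,140,40)&(z>140)&(z<160); circ(m,'knob'); Q=P[m][:,:2]; w,v=np.linalg.eigh(np.cov((Q-Q.mean(0)).T)); print('axis',np.degrees(np.arctan2(v[1,1],v[0,1])))
t=(Q-Q.mean(0))@v[:,1]; print(t.min(),t.max())
# rim fit
m=near(564,140,165)&(z>90)&(z<100); Q=P[m][:,:2]; 
e=m; r=np.hypot(Q[:,0]-564,Q[:,1]-140); Q=Q[r>130]
from scipy.optimize import least_squares
s=least_squares(lambda p:np.hypot(Q[:,0]-p[0],Q[:,1]-p[1])-p[2],[564,140,137],loss='soft_l1'); print('rim',len(Q),s.x)
# dark rib
g=im.max(2); m=near(564,140,165)&(z<97)&(g<75); Q=P[m]; r=np.hypot(Q[:,0]-564,Q[:,1]-140); 
k=r>130; print('rib',k.sum(),np.round(np.median(Q[k],0),1),[np.round(np.median(ray_z(c,(308,221),h)),1) for h in (0,)])
vu=np.argwhere(m)[k]; print(vu.min(0),vu.max(0),vu.mean(0))
for k in ('knob_top','shutter_post'):
  pass
E
python3 b.py
```

```text
pot 472 [425.9 395.2] [426.9 395.7  28.6] 63.020799454502715
narrow 213 [544.5 395.2] [545.9 396.3  19.5] 63.0010326241484
brown 458 [485.9 478.1] [486.9 478.4  28.7] 62.98602137190731
post 48 [487.5 227.9] [488.6 227.5   7.7] 146.19615973935393
knob 135 [570.3 140.3] [570.6 139.   18.8] 151.11499722754064
axis 126.22454602712489
-19.986896463295786 17.214809118866658
rim 240 [567.40232214 143.95363984 135.83719208]
rib 146 [458.6 231.   62.1] [np.float64(167.0)]
[133 261] [223 327] [201.69178082 287.55479452]
```

View pics/crop.png

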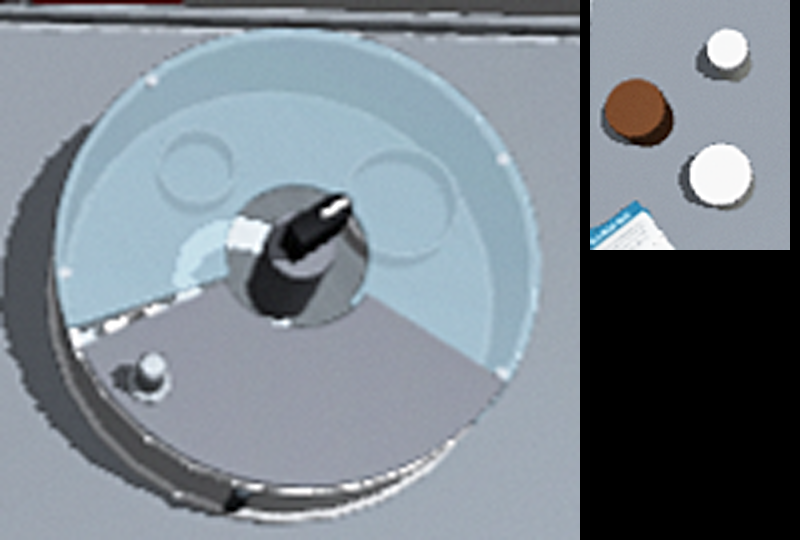

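The crop confirms the white wide pot at about (211,220); the brown one is the look-alike. The nose points up-right toward the wide well at crop (400,205), the post is at crop (150,370), and the rib is at crop (235,498).

```bash
cat > c.py <<'E'
from h import *
c=cam('top'); A=np.array([567,145.])
f=np.load('top.npz'); g=f['im'].max(2).astype(int)
print(g[212:226,300:318])
for px in [(308.7,219.5),(307.5,221),(310,217.5)]:
    for z in (0,50,90):
        p=ray_z(c,px,z); v=p[:2]-A; print(px,z,np.round(p[:2]),round(np.hypot(*v)),round(np.degrees(np.arctan2(v[1],v[0]))%360,1))
for r in optics.silhouettes('top','shutter')[:1] if 0 else []: pass
# shutter edge corners at z=106
for px in [(250+75/4,95+335/4),(250+502/4,95+375/4)]:
    v=ray_z(c,px,106)[:2]-A; print('corner',np.hypot(*v),np.degrees(np.arctan2(v[1],v[0]))%360)
E
python3 c.py
```

```text
[[149 152 144 119 120 153 172 176 177 173 172 171 170 170 169 169 169 171]
 [101 107 111 125 122 135 128 124 151 165 173 176 177 170 171 171 171 169]
 [ 74  75  78  94 122 120 125 120 127 117 126 133 152 167 171 174 175 176]
 [ 75  79  79  76  93  87  92 116 215 184 144 128 122 108 103 129 136 142]
 [ 79  80  81  78  80  75  76  86 137 117 126 176 233 251 255 205 130 127]
 [ 79  80  80  81  80  81  83  72  47  77 103 126 160 174 183 141  92 123]
 [ 76  75  80  82  80  80  84  62  32  74 100 102  74  63  69  72  76  94]
 [108  97  80  75  79  81  73  43  18  33  48  52  65  82  83  84  82  82]
 [127 126 117 100  81  74  49  22  22  15  10  39  77  83  84  87  87  87]
 [ 92 114 126 124 125  84  26  15  19   8  24  57  72  75  81  80  83  83]
 [ 72  83  91  94 120  92  30   3   0  78 172 206 181 132 118  89  68  73]
 [170 113  68  68  76  72  69 111 143 196 234 243 235 221 218 219 219 200]
 [187 171 163 164 163 166 151 150 127 120 129 140 143 161 182 216 235 233]
 [179 182 183 186 185 185 180 175 164 153 153 154 157 114  85 109 125 130]]
(308.7, 219.5) 0 [442. 165.] 126 170.8
(308.7, 219.5) 50 [434. 171.] 136 168.9
(308.7, 219.5) 90 [427. 176.] 143 167.5
(307.5, 221) 0 [438. 168.] 131 169.8
(307.5, 221) 50 [430. 174.] 140 168.0
(307.5, 221) 90 [424. 179.] 147 166.8
(310, 217.5) 0 [447. 162.] 121 171.9
(310, 217.5) 50 [439. 168.] 130 169.8
(310, 217.5) 90 [432. 173.] 138 168.3
corner 133.09562719450992 113.52010529152113
corner 133.89867377177094 238.88015906180286
```

Call:
{"op": "send_rows", "data": {"targets": [[[0,0,0.057,0.067,0.19,0,-1],[0,0,0.057,0.067,0.19,0,-1],[0,0,0.057,0.067,0.19,0,-1],[0,0,0.057,0.067,0.19,0,-1],[0,0,0.057,0.067,0.19,0,-1],[0,0,0.057,0.067,0.19,0,-1],[0,0,0.057,0.067,0.19,0,-1],[0,0,0.057,0.067,0.19,0,-1],[0,0,0.057,0.067,0.19,0,-1],[0,0,0.057,0.067,0.19,0,-1]]]}}

```text
time_s: 1.8
ee_pos: [353.9, -150.0, 214.3]
ee_rot: [179.9, 0.0, 73.9]
force: [0.7, 0.6, 0.4]
gripper_width: 90.9
gripper_force: 0.0
```

Call:
{"op": "send_rows", "data": {"targets": [[[0,0,0.057,0.067,0.19,0,-1],[0,0,0.057,0.067,0.19,0,-1],[0,0,0.057,0.067,0.19,0,-1],[0,0,0.057,0.067,0.19,0,-1],[0,0,0.057,0.067,0.19,0,-1],[0,0,0.057,0.067,0.19,0,-1],[0,0,0.057,0.067,0.19,0,-1],[0,0,0.057,0.067,0.19,0,-1],[0,0,0.057,0.067,0.19,0,-1],[0,0,0.057,0.067,0.19,0,-1],[0,0,0,0,0,0,-1],[0,0,0,0,0,0,-1]]]}}

```text
time_s: 3.0
ee_pos: [487.3, 228.9, 213.5]
ee_rot: [-179.9, 0.0, 125.1]
force: [-1.4, -0.2, -0.8]
gripper_width: 91.3
gripper_force: 0.0
```

Call:
{"op": "send_rows", "data": {"targets": [[[0,0,0,0,0,-0.12,-1],[0,0,0,0,0,-0.12,-1],[0,0,0,0,0,-0.12,-1],[0,0,0,0,0,-0.12,-1],[0,0,0,0,0,0,0.6],[0,0,0,0,0,0,1],[0,0,0,0,0,0,1],[0,0,0,0,0,0,1],[0,0,0,0,0,0,1],[0,0,0,0,0,0,1],[0,0,0,0,0,0,1],[0,0,0,0,0,0,1]]], "grip_force": 8}}

```text
time_s: 4.2
ee_pos: [487.6, 228.6, 118.0]
ee_rot: [180.0, 0.0, 125.1]
force: [-0.3, 0.7, 0.0]
gripper_width: 30.0
gripper_force: 0.0
```

```bash
cat > arc.py <<'E'
import sys,numpy as np
ax,ay,r,a0,a1,n,t,z,g=map(float,sys.argv[1:]);n=int(n)
a=np.radians(np.linspace(a0,a1,n+1)); X=np.c_[ax+r*np.cos(a),ay+r*np.sin(a)]
x=X[0].copy(); out=[]
for q in X[1:]:
    s=np.round((q-x)/200,3); x+=s*200; out.append(f"[0, 0, {t:g}, {s[0]:g}, {s[1]:g}, {z:g}, {g:g}]")
print(", ".join(out)); print(x)
E
python3 arc.py 567 145 115.4 133.5 245.5 22 0.051 0 1
```

```text
[0, 0, 0.051, -0.036, -0.037, 0, 1], [0, 0, 0.051, -0.032, -0.04, 0, 1], [0, 0, 0.051, -0.028, -0.042, 0, 1], [0, 0, 0.051, -0.025, -0.045, 0, 1], [0, 0, 0.051, -0.02, -0.047, 0, 1], [0, 0, 0.051, -0.017, -0.049, 0, 1], [0, 0, 0.051, -0.011, -0.05, 0, 1], [0, 0, 0.051, -0.008, -0.051, 0, 1], [0, 0, 0.051, -0.003, -0.051, 0, 1], [0, 0, 0.051, 0.002, -0.051, 0, 1], [0, 0, 0.051, 0.006, -0.051, 0, 1], [0, 0, 0.051, 0.011, -0.05, 0, 1], [0, 0, 0.051, 0.015, -0.049, 0, 1], [0, 0, 0.051, 0.019, -0.047, 0, 1], [0, 0, 0.051, 0.024, -0.046, 0, 1], [0, 0, 0.051, 0.027, -0.043, 0, 1], [0, 0, 0.051, 0.031, -0.041, 0, 1], [0, 0, 0.051, 0.035, -0.038, 0, 1], [0, 0, 0.051, 0.038, -0.034, 0, 1], [0, 0, 0.051, 0.041, -0.031, 0, 1], [0, 0, 0.051, 0.043, -0.027, 0, 1], [0, 0, 0.051, 0.046, -0.024, 0, 1]
[519.16388196  39.90820241]
```

Call:
{"op": "send_rows", "data": {"targets": [[[0,0,0,0,0,0,1],[0,0,0,0,0,0,1],[0,0,0,0,0,0,1],[0,0,0,0,0,0,1]]]}}

```text
time_s: 4.6
ee_pos: [487.5, 228.6, 117.9]
ee_rot: [-180.0, -0.0, 125.0]
force: [-0.8, 0.7, 0.2]
gripper_width: 14.8
gripper_force: 8.0
```

Gripped.

Call:
{"op": "send_rows", "data": {"targets": [[[0,0,0.051,-0.036,-0.037,0,1],[0,0,0.051,-0.032,-0.04,0,1],[0,0,0.051,-0.028,-0.042,0,1],[0,0,0.051,-0.025,-0.045,0,1],[0,0,0.051,-0.02,-0.047,0,1],[0,0,0.051,-0.017,-0.049,0,1],[0,0,0.051,-0.011,-0.05,0,1],[0,0,0.051,-0.008,-0.051,0,1],[0,0,0.051,-0.003,-0.051,0,1],[0,0,0.051,0.002,-0.051,0,1],[0,0,0.051,0.006,-0.051,0,1]]]}}

```text
time_s: 5.7
ee_pos: [452.6, 125.8, 117.9]
ee_rot: [180.0, -0.1, 175.7]
force: [-0.9, 2.9, -0.4]
gripper_width: 15.8
gripper_force: 8.0
```

Call:
{"op": "send_rows", "data": {"targets": [[[0,0,0.051,0.011,-0.05,0,1],[0,0,0.051,0.015,-0.049,0,1],[0,0,0.051,0.019,-0.047,0,1],[0,0,0.051,0.024,-0.046,0,1],[0,0,0.051,0.027,-0.043,0,1],[0,0,0.051,0.031,-0.041,0,1],[0,0,0.051,0.035,-0.038,0,1],[0,0,0.051,0.038,-0.034,0,1],[0,0,0.051,0.041,-0.031,0,1]]]}}

```text
time_s: 6.6
ee_pos: [500.4, 49.5, 117.9]
ee_rot: [179.9, -0.1, -142.9]
force: [-2.5, -0.2, 1.3]
gripper_width: 15.9
gripper_force: 8.0
```

Call:
{"op": "send_rows", "data": {"targets": [[[0,0,0.04,0.043,-0.027,0,1],[0,0,0.03,0.023,-0.012,0,1],[0,0,0,0,0,0,1]]]}}

```text
time_s: 6.9
ee_pos: [514.6, 41.3, 117.9]
ee_rot: [-180.0, -0.1, -136.9]
force: [-0.9, -2.3, 1.8]
gripper_width: 15.7
gripper_force: 8.0
```

Call:
{"op": "send_rows", "data": {"targets": [[[0,0,0,0.023,-0.011,0,1],[0,0,0,0,0,0,1]]]}}

```text
time_s: 7.1
ee_pos: [519.1, 39.4, 117.9]
ee_rot: [-180.0, -0.1, -136.9]
force: [-1.3, -2.1, 1.5]
gripper_width: 15.4
gripper_force: 8.0
```

Call:
{"op": "send_rows", "data": {"targets": [[[0,0,0,0.018,-0.008,0,1],[0,0,0,0,0,0,1]]]}}

```text
time_s: 7.3
ee_pos: [519.1, 39.3, 117.7]
ee_rot: [179.6, -0.3, -136.9]
force: [-9.8, 0.7, 6.9]
gripper_width: 15.4
gripper_force: 8.0
```

Call:
{"op": "send_rows", "data": {"targets": [[[0,0,0,0,0,0,-1],[0,0,0,0,0,0,-1],[0,0,0,0,0,0,-1],[0,0,0,0,0,0,-1],[0,0,0,0,0,0,-1],[0,0,0,0,0,0,-1],[0,0,0,0,0,0.2,-1],[0,0,0,0,0,0.2,-1],[0,0,0,0,0,0.2,-1]]]}}

```text
time_s: 8.2
ee_pos: [522.6, 38.3, 239.2]
ee_rot: [180.0, -0.0, -136.9]
force: [0.9, 0.4, -0.3]
gripper_width: 84.9
gripper_force: 0.0
```

Call:
{"op": "send_rows", "data": {"targets": [[[0,0,-0.09,0.0185,0.044,0,-1],[0,0,-0.09,0.0185,0.044,0,-1],[0,0,-0.09,0.0185,0.044,0,-1],[0,0,-0.09,0.0185,0.044,0,-1],[0,0,-0.09,0.0185,0.044,0,-1],[0,0,-0.09,0.0185,0.044,0,-1],[0,0,-0.09,0.0185,0.044,0,-1],[0,0,-0.09,0.0185,0.044,0,-1],[0,0,-0.09,0.0185,0.044,0,-1],[0,0,-0.09,0.0185,0.044,0,-1],[0,0,-0.09,0.0185,0.044,0,-1],[0,0,-0.09,0.0185,0.044,0,-1]]]}}

```text
time_s: 9.4
ee_pos: [567.3, 144.3, 237.9]
ee_rot: [180.0, -0.0, 125.6]
force: [-1.5, -0.2, 1.0]
gripper_width: 91.3
gripper_force: 0.0
```

Call:
{"op": "send_rows", "data": {"targets": [[[0,0,0,0,0,0,-1],[0,0,0,0,0,0,-1]]]}}

```text
time_s: 9.6
ee_pos: [567.0, 143.8, 237.8]
ee_rot: [-180.0, 0.0, 126.1]
force: [0.3, -0.4, 1.1]
gripper_width: 90.9
gripper_force: 0.0
```

```bash
cat > w.py <<'E'
from h import *
import sys
s=env.state(); print(s['ee_pos'],s['ee_rot'])
c=cam('wrist'); im,d=optics.grab_frame('wrist'); P=pts(c,d); z=P[...,2]
for k,h in (("knob_top",150),("shutter_post",146),("wide_well",28)):
    for r in optics.place_of('wrist',k)[:2]: print(k,r['conf'],np.round(r['at']),np.round(ray_z(c,r['at'],h),1))
m=(z>143)&(z<157)&(np.hypot(P[...,0]-567,P[...,1]-145)<40)
if m.sum()>50:
    Q=P[m][:,:2]; w,v=np.linalg.eigh(np.cov((Q-Q.mean(0)).T)); t=(Q-Q.mean(0))@v[:,1]; print('knob',Q.mean(0),np.degrees(np.arctan2(v[1,1],v[0,1])),t.min(),t.max(),m.sum())
save(sys.argv[1],im); np.savez('w.npz',im=im,d=d)
E
python3 w.py w1.png
```

```text
[567.0347289  143.80411329 237.797769  ] [-1.79972366e+02  6.44921945e-03  1.26136082e+02]
knob_top 0.97 [262. 195.] [568.9 145.2 150. ]
knob [571.99888225 140.64793298] 125.92763814369563 -20.435210433708164 17.25001325121602 554
```

View pics/w1.png

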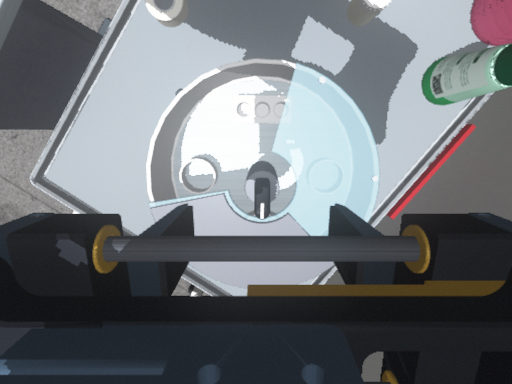

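The wrist picture shows the window uncovered, with the shutter over the lower part. The knob is at (262,195) with its nose pointing down the picture. The narrow wells are at (199,175) and (325,175), and the tube block is at (262,108).

Call:
{"op": "send_rows", "data": {"targets": [[[0,0,0,0.005,0.008,-0.118,-1],[0,0,0,0,0,-0.118,-1],[0,0,0,0,0,-0.118,-1],[0,0,0,0,0,-0.118,-1],[0,0,0,0,0,-0.118,-1],[0,0,0,0,0,0,1],[0,0,0,0,0,0,1],[0,0,0,0,0,0,1],[0,0,0,0,0,0,1],[0,0,0,0,0,0,1],[0,0,0,0,0,0,1],[0,0,0,0,0,0,1]]], "grip_force": 10}}

```text
time_s: 11.0
ee_pos: [568.2, 145.6, 120.3]
ee_rot: [180.0, 0.0, 126.0]
force: [0.4, 0.7, -0.2]
gripper_width: 38.4
gripper_force: 0.0
```

Call:
{"op": "send_rows", "data": {"targets": [[[0,0,0,0,0,0,1],[0,0,0,0,0,0,1],[0,0,0,0,0,0,1],[0,0,0,0,0,0,1],[0,0,0,0,0,0,1],[0,0,0,0,0,0,1]]]}}

```text
time_s: 11.6
ee_pos: [567.3, 145.0, 119.9]
ee_rot: [-179.9, -0.0, 125.9]
force: [-4.2, -3.9, 2.6]
gripper_width: 15.8
gripper_force: 10.0
```

Call:
{"op": "send_rows", "data": {"targets": [[[0,0,0,-0.004,-0.003,0,1],[0,0,-0.085,0,0,0,1],[0,0,-0.085,0,0,0,1],[0,0,-0.085,0,0,0,1],[0,0,-0.085,0,0,0,1],[0,0,-0.085,0,0,0,1],[0,0,-0.085,0,0,0,1],[0,0,-0.085,0,0,0,1],[0,0,-0.085,0,0,0,1],[0,0,-0.085,0,0,0,1]]]}}

```text
time_s: 12.6
ee_pos: [567.8, 144.9, 119.9]
ee_rot: [179.9, -0.0, 56.8]
force: [-0.5, -2.4, 0.2]
gripper_width: 15.6
gripper_force: 10.0
```

Call:
{"op": "send_rows", "data": {"targets": [[[0,0,-0.085,0,0,0,1],[0,0,-0.085,0,0,0,1],[0,0,-0.085,0,0,0,1],[0,0,-0.085,0,0,0,1],[0,0,-0.085,0,0,0,1],[0,0,-0.085,0,0,0,1],[0,0,-0.085,0,0,0,1],[0,0,-0.085,0,0,0,1],[0,0,-0.085,0,0,0,1],[0,0,0,0,0,0,1],[0,0,0,0,0,0,1]]]}}

```text
time_s: 13.7
ee_pos: [568.0, 144.5, 119.9]
ee_rot: [180.0, -0.1, -11.6]
force: [0.7, -4.8, -0.7]
gripper_width: 15.9
gripper_force: 10.0
```

Call:
{"op": "send_rows", "data": {"targets": [[[0,0,0,0,0,0,-1],[0,0,0,0,0,0,-1],[0,0,0,0,0,0,-1],[0,0,0,0,0,0,-1],[0,0,0,0,0,0,-1],[0,0,0,0,0,0,-1],[0,0,0,0,0,0.2,-1],[0,0,0,0,0,0.2,-1],[0,0,0,0,0,0.2,-1]]]}}

```text
time_s: 14.6
ee_pos: [567.1, 145.0, 241.2]
ee_rot: [180.0, 0.0, -11.7]
force: [1.3, 0.6, 0.7]
gripper_width: 85.2
gripper_force: 0.0
```

Call:
{"op": "send_rows", "data": {"targets": [[[0,0,0.094,-0.059,0.104,0,-1],[0,0,0.094,-0.059,0.104,0,-1],[0,0,0.094,-0.059,0.104,0,-1],[0,0,0.094,-0.059,0.104,0,-1],[0,0,0.094,-0.059,0.104,0,-1],[0,0,0.094,-0.059,0.104,0,-1],[0,0,0.094,-0.059,0.104,0,-1],[0,0,0.094,-0.059,0.104,0,-1],[0,0,0.094,-0.059,0.104,0,-1],[0,0,0.094,-0.059,0.104,0,-1],[0,0,0.094,-0.059,0.104,0,-1],[0,0,0.094,-0.059,0.104,0,-1]]]}}

```text
time_s: 15.8
ee_pos: [425.2, 395.4, 240.0]
ee_rot: [180.0, -0.0, 90.1]
force: [-0.9, 0.0, -0.2]
gripper_width: 91.1
gripper_force: 0.0
```

Call:
{"op": "send_rows", "data": {"targets": [[[0,0,0,0,0,0,-1],[0,0,0,0,0,0,-1]]]}}

```text
time_s: 16.0
ee_pos: [425.7, 394.5, 239.9]
ee_rot: [180.0, 0.0, 89.7]
force: [-0.3, -0.1, -0.6]
gripper_width: 91.3
gripper_force: 0.0
```

```bash
cat > d.py <<'E'
from h import *
c=cam('top'); im,d=optics.grab_frame('top'); np.savez('top2.npz',im=im,d=d)
for k,h in (("knob_top",150),("shutter_post",146),("wide_well",28)):
    for r in optics.place_of('top',k)[:2]: print(k,r['conf'],np.round(r['at']),np.round(ray_z(c,r['at'],h),1))
P=pts(c,d); z=P[...,2]; A=np.array([568,145.])
m=(z>140)&(z<160)&(np.hypot(P[...,0]-568,P[...,1]-145)<35); Q=P[m][:,:2]; w,v=np.linalg.eigh(np.cov((Q-Q.mean(0)).T)); print('knob',Q.mean(0),np.degrees(np.arctan2(v[1,1],v[0,1])))
m=(z>140)&(z<160)&(np.hypot(P[...,0]-519,P[...,1]-39)<20); print('post',P[m].mean(0))
# well rim z~50
m=(z>45)&(z<54)&(np.hypot(P[...,0]-482,P[...,1]-163)<50); Q=P[m][:,:2]
from scipy.optimize import least_squares
s=least_squares(lambda p:np.hypot(Q[:,0]-p[0],Q[:,1]-p[1])-34.5,[482,163],loss='soft_l1'); print('well',len(Q),s.x,'ang',np.degrees(np.arctan2(s.x[1]-A[1],s.x[0]-A[0])),np.hypot(*(s.x-A)))
save('t2.png',cv2.resize(im[90:270,190:410],None,fx=3.5,fy=3.3,interpolation=cv2.INTER_CUBIC))
E
python3 d.py; python3 w.py w2.png
```

```text
knob_top 0.88 [327. 150.] [568.3 143.9 150. ]
shutter_post 0.77 [379. 175.] [517.1  34.  146. ]
wide_well 0.83 [309. 202.] [481.1 168.7  28. ]
knob [560.72575184 146.84805625] 167.84885377437428
post [519.57453959  41.31060042 146.09470368]
well 117 [481.71301644 162.65104526] ang 168.43895462381926 88.07384930158725
[426.27041588 393.7247404  240.02048358] [1.79985859e+02 1.50824273e-02 8.96544417e+01]
```

View pics/t2.png

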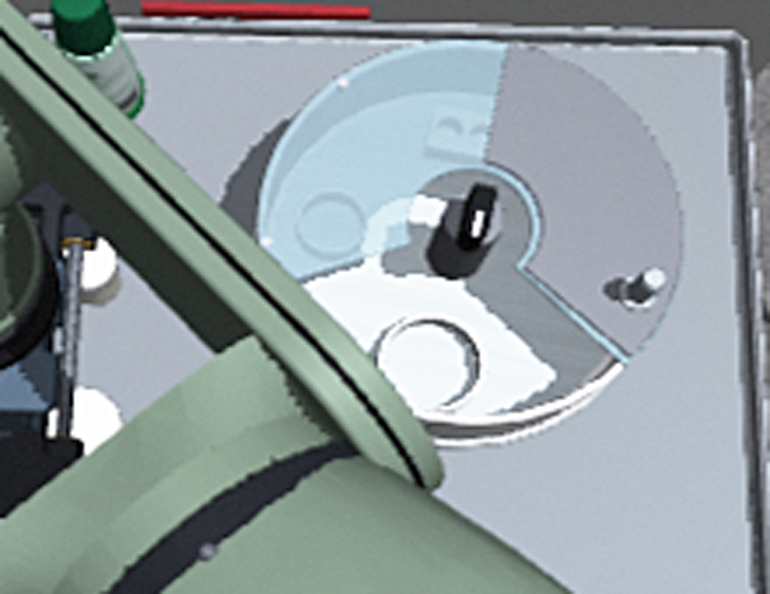

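The top picture shows the window free, with the wide well in mid-window at crop (430,365), the post at (652,280) and the shutter fully round. Well centre measures (481.7,162.7) at 168.4°. The window's middle is about 168°, so now for the pot.

Call:
{"op": "send_rows", "data": {"targets": [[[0,0,0,0.002,0.006,-0.177,-1],[0,0,0,0,0,-0.177,-1],[0,0,0,0,0,-0.177,-1],[0,0,0,0,0,-0.177,-1],[0,0,0,0,0,-0.177,-1],[0,0,0,0,0,-0.175,-1],[0,0,0,0,0,0,1],[0,0,0,0,0,0,1],[0,0,0,0,0,0,1],[0,0,0,0,0,0,1],[0,0,0,0,0,0,1],[0,0,0,0,0,0,1]]], "grip_force": 12}}

```text
time_s: 17.6
ee_pos: [426.8, 396.5, 29.7]
ee_rot: [179.9, -0.1, 89.8]
force: [-0.8, 0.1, 6.2]
gripper_width: 55.7
gripper_force: 12.0
```

Call:
{"op": "send_rows", "data": {"targets": [[[0,0,0,0,0,0,1],[0,0,0,0,0,0,1],[0,0,0,0,0,0,1]]]}}

```text
time_s: 17.9
ee_pos: [426.8, 396.5, 29.7]
ee_rot: [179.9, -0.1, 89.8]
force: [-0.6, 0.1, 6.2]
gripper_width: 55.8
gripper_force: 12.0
```

Call:
{"op": "send_rows", "data": {"targets": [[[0,0,0,0,0,0.05,1],[0,0,0,0,0,0.15,1],[0,0,0,0,0,0.15,1],[0,0,0,0,0,0.15,1],[0,0,0,0,0,0.15,1],[0,0,0,0,0,0,1]]]}}

```text
time_s: 18.5
ee_pos: [428.2, 397.6, 163.0]
ee_rot: [179.6, -0.4, 89.8]
force: [0.7, 0.2, -0.1]
gripper_width: 55.8
gripper_force: 12.0
```

Call:
{"op": "send_rows", "data": {"targets": [[[0,0,0.06,0.015,-0.06,0,1],[0,0,0.08,0.0275,-0.117,0,1],[0,0,0.08,0.0275,-0.117,0,1],[0,0,0.08,0.0275,-0.117,0,1],[0,0,0.08,0.0275,-0.117,0,1],[0,0,0.08,0.0275,-0.117,0,1],[0,0,0.08,0.0275,-0.117,0,1],[0,0,0.08,0.0275,-0.117,0,1],[0,0,0.08,0.0275,-0.117,0,1],[0,0,0.08,0.0275,-0.117,0,1],[0,0,0.085,0.0125,-0.057,0,1],[0,0,0,0,0,0,1]]]}}

```text
time_s: 19.7
ee_pos: [480.6, 160.3, 157.1]
ee_rot: [-179.9, -0.1, 167.5]
force: [-0.4, 0.3, -0.8]
gripper_width: 55.9
gripper_force: 12.0
```

```bash
cat > e.py <<'E'
from h import *
s=env.state(); print(s['ee_pos'],s['ee_rot'],s['force'],s['gripper_width'])
i1,_=optics.grab_frame('scene'); i2,d=optics.grab_frame('wrist')
save('e.png',np.hstack([cv2.resize(i1[90:260,170:330],(400,425),interpolation=cv2.INTER_CUBIC),cv2.resize(i2,(400,300)).copy() if 0 else cv2.copyMakeBorder(cv2.resize(i2,(400,300)),0,125,0,0,0)]))
c=cam('scene')
for r in optics.place_of('scene','wide_pot')[:3]: print(r['conf'],r['at'],ray_z(c,r['at'],s['ee_pos'][2]-29))
E
python3 e.py
```

```text
[480.60448457 160.259468   157.05551578] [-1.79928598e+02 -9.40552991e-02  1.67480982e+02] [-0.39943693  0.26473126 -0.75940082] 55.88697020907285
0.95 [277.3, 153.2] [479.52034785 162.8944243  128.05551578]
0.62 [202.2, 283.1] [428.07855121 528.87047907 128.05551578]
```

View pics/e.png

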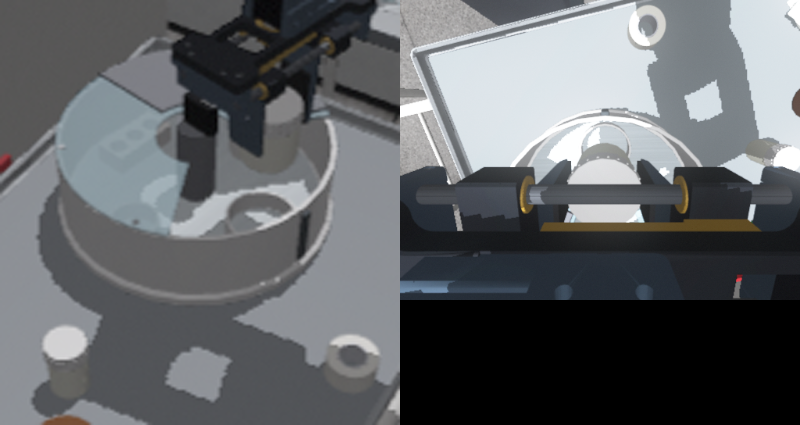

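The pot hangs upright in the fingers over the window, at (270,130) in the left half, with the empty wide well below at (262,215).

```bash
cat > f.py <<'E'
from h import *
from scipy.optimize import least_squares
s=env.state(); c=cam('wrist'); im,d=optics.grab_frame('wrist'); P=pts(c,d); z=P[...,2]
m=(np.hypot(P[...,0]-481,P[...,1]-162)<40)&(z>175)&(z<200); print(m.sum(), np.median(z[m]))
zt=np.median(z[m]); m&=abs(z-zt)<3; m=m.astype(np.uint8)
cn=max(cv2.findContours(m,0,cv2.CHAIN_APPROX_NONE)[0],key=cv2.contourArea)[:,0]; Q=P[cn[:,1],cn[:,0],:2]
q=least_squares(lambda p:np.hypot(Q[:,0]-p[0],Q[:,1]-p[1])-28,[481,162],loss='soft_l1',f_scale=.5); print('lid',q.x,np.median(abs(q.fun)),s['ee_pos'])
m=(np.hypot(P[...,0]-481,P[...,1]-162)<40)&(z>46)&(z<54); Q=P[m][:,:2]; print(len(Q),Q.min(0) if len(Q) else 0,Q.max(0) if len(Q) else 0)
q=least_squares(lambda p:np.hypot(Q[:,0]-p[0],Q[:,1]-p[1])-34.5,[481,162],loss='soft_l1'); print('well',q.x)
E
python3 f.py
```

```text
5603 189.65840364742917
lid [483.52020409 162.47533279] 0.7640643853215767 [480.74913934 162.16985874 157.52276205]
351 [447.49166131 126.65427683] [500.36299946 197.87954919]
well [483.18126923 162.40200642]
```

Call:
{"op": "send_rows", "data": {"targets": [[[0,0,0,-0.002,0,-0.08,1],[0,0,0,0,0,-0.08,1],[0,0,0,0,0,-0.08,1],[0,0,0,0,0,-0.08,1],[0,0,0,0,0,-0.08,1],[0,0,0,0,0,-0.04,1],[0,0,0,0,0,-0.03,1],[0,0,0,0,0,0,1],[0,0,0,0,0,0,1]]]}}

```text
time_s: 20.8
ee_pos: [481.2, 162.1, 64.4]
ee_rot: [180.0, 0.0, 167.6]
force: [0.6, -1.2, -0.2]
gripper_width: 55.7
gripper_force: 12.0
```

Call:
{"op": "send_rows", "data": {"targets": [[[0,0,0,0,0,-0.005,1],[0,0,0,0,0,-0.005,1],[0,0,0,0,0,-0.005,1],[0,0,0,0,0,0,1]]]}}

```text
time_s: 21.2
ee_pos: [480.7, 161.7, 61.0]
ee_rot: [180.0, -0.0, 167.6]
force: [-0.1, 0.3, -1.1]
gripper_width: 55.6
gripper_force: 12.0
```

Call:
{"op": "send_rows", "data": {"targets": [[[0,0,0,0,0,-0.005,1],[0,0,0,0,0,-0.005,1],[0,0,0,0,0,0,1]]]}}

```text
time_s: 21.5
ee_pos: [480.6, 161.7, 58.8]
ee_rot: [-180.0, -0.0, 167.6]
force: [-0.5, 1.2, -1.0]
gripper_width: 55.9
gripper_force: 12.0
```

Call:
{"op": "send_rows", "data": {"targets": [[[0,0,0,0,0,-0.005,1],[0,0,0,0,0,-0.005,1],[0,0,0,0,0,0,1]]]}}

```text
time_s: 21.8
ee_pos: [481.0, 161.9, 57.7]
ee_rot: [180.0, 0.0, 167.6]
force: [-0.8, -0.1, 4.5]
gripper_width: 55.9
gripper_force: 12.0
```

Call:
{"op": "send_rows", "data": {"targets": [[[0,0,0,0,0,0,0],[0,0,0,0,0,0,-0.5],[0,0,0,0,0,0,-1],[0,0,0,0,0,0,-1],[0,0,0,0,0,0,-1],[0,0,0,0,0,0,-1]]]}}

```text
time_s: 22.4
ee_pos: [480.7, 161.8, 56.8]
ee_rot: [180.0, -0.0, 167.6]
force: [-0.7, -0.5, 0.1]
gripper_width: 90.1
gripper_force: 0.0
```

Call:
{"op": "send_rows", "data": {"targets": [[[0,0,0,0,0,0.05,-1],[0,0,0,0,0,0.1,-1],[0,0,0,0,0,0.2,-1],[0,0,0,0,0,0.2,-1],[0,0,0,0,0,0.2,-1],[0,0,0,0,0,0.15,-1],[0,0,0,0,0,0,-1],[0,0,0,0,0,0,-1]]]}}

```text
time_s: 23.2
ee_pos: [480.7, 161.7, 237.7]
ee_rot: [180.0, 0.1, 167.6]
force: [0.8, -0.7, -0.4]
gripper_width: 90.8
gripper_force: 0.0
```

```bash
cat > g.py <<'E'
from h import *
i1,_=optics.grab_frame('scene'); s=env.state(); c=cam('wrist'); i2,d=optics.grab_frame('wrist'); P=pts(c,d); z=P[...,2]
print(s['ee_pos'])
m=(np.hypot(P[...,0]-482,P[...,1]-162)<45)&(z>80)&(z<100); print(m.sum(),P[m].mean(0) if m.any() else 0, np.percentile(z[m],[5,50,95]) if m.any() else 0)
if m.any():
    A=np.c_[P[m][:,:2],np.ones(m.sum())]; print('tilt',np.linalg.lstsq(A,z[m],rcond=None)[0][:2])
save('g.png',np.hstack([cv2.resize(i1[90:260,170:330],(400,425),interpolation=cv2.INTER_CUBIC),cv2.copyMakeBorder(cv2.resize(i2,(400,300)),0,125,0,0,0)]))
E
python3 g.py; python3 arc.py 568 145 116 245.2 131.2 20 -0.057 0 1
```

```text
[480.07549997 161.56202874 236.4836238 ]
1664 [481.45636719 162.2063664   89.92967221] [88.4778349  89.98372319 91.27023195]
tilt [-0.00411101  0.00061067]
[0, 0, -0.057, -0.051, 0.027, 0, 1], [0, 0, -0.057, -0.048, 0.031, 0, 1], [0, 0, -0.057, -0.045, 0.037, 0, 1], [0, 0, -0.057, -0.041, 0.04, 0, 1], [0, 0, -0.057, -0.037, 0.045, 0, 1], [0, 0, -0.057, -0.032, 0.048, 0, 1], [0, 0, -0.057, -0.027, 0.051, 0, 1], [0, 0, -0.057, -0.022, 0.053, 0, 1], [0, 0, -0.057, -0.017, 0.055, 0, 1], [0, 0, -0.057, -0.011, 0.057, 0, 1], [0, 0, -0.057, -0.005, 0.057, 0, 1], [0, 0, -0.057, 0, 0.058, 0, 1], [0, 0, -0.057, 0.006, 0.057, 0, 1], [0, 0, -0.057, 0.012, 0.057, 0, 1], [0, 0, -0.057, 0.017, 0.055, 0, 1], [0, 0, -0.057, 0.023, 0.053, 0, 1], [0, 0, -0.057, 0.028, 0.05, 0, 1], [0, 0, -0.057, 0.033, 0.048, 0, 1], [0, 0, -0.057, 0.037, 0.044, 0, 1], [0, 0, -0.057, 0.041, 0.04, 0, 1]
[491.54355844 232.29781249]
```

View pics/g.png

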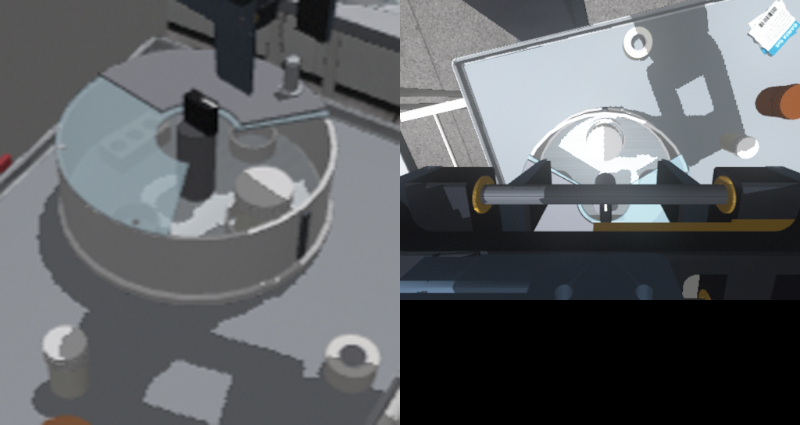

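The pot stands upright in the wide well at (265,195), lid top at 90 mm and level, so it is right down on the floor. Now I'll close the shutter.

Call:
{"op": "send_rows", "data": {"targets": [[[0,0,0.066,0.024,-0.077,0,-1],[0,0,0.066,0.024,-0.077,0,-1],[0,0,0.066,0.024,-0.077,0,-1],[0,0,0.066,0.024,-0.077,0,-1],[0,0,0.066,0.024,-0.077,0,-1],[0,0,0.066,0.024,-0.077,0,-1],[0,0,0.066,0.024,-0.077,0,-1],[0,0,0.066,0.024,-0.073,0,-1],[0,0,0,0,0,0,-1],[0,0,0,0,0,0,-1]]], "grip_force": 8}}

```text
time_s: 24.3
ee_pos: [518.5, 39.5, 235.7]
ee_rot: [179.9, -0.1, -145.0]
force: [-0.5, -0.1, -0.6]
gripper_width: 91.4
gripper_force: 0.0
```

Call:
{"op": "send_rows", "data": {"targets": [[[0,0,0,0,0,-0.15,-1],[0,0,0,0,0,-0.15,-1],[0,0,0,0,0,-0.15,-1],[0,0,0,0,0,-0.14,-1],[0,0,0,0,0,0,1],[0,0,0,0,0,0,1],[0,0,0,0,0,0,1],[0,0,0,0,0,0,1],[0,0,0,0,0,0,1],[0,0,0,0,0,0,1]]]}}

```text
time_s: 25.3
ee_pos: [519.5, 39.4, 119.7]
ee_rot: [-180.0, 0.1, -144.9]
force: [-1.0, 0.5, -0.3]
gripper_width: 45.9
gripper_force: 0.0
```

Call:
{"op": "send_rows", "data": {"targets": [[[0,0,0,0,0,0,1],[0,0,0,0,0,0,1],[0,0,0,0,0,0,1],[0,0,0,0,0,0,1],[0,0,0,0,0,0,1],[0,0,0,0,0,0,1],[0,0,0,0,0,0,1]]]}}

```text
time_s: 26.0
ee_pos: [519.0, 39.5, 118.9]
ee_rot: [180.0, -0.0, -144.9]
force: [-1.2, 1.3, -0.4]
gripper_width: 15.9
gripper_force: 8.0
```

Call:
{"op": "send_rows", "data": {"targets": [[[0,0,-0.057,-0.051,0.027,0,1],[0,0,-0.057,-0.048,0.031,0,1],[0,0,-0.057,-0.045,0.037,0,1],[0,0,-0.057,-0.041,0.04,0,1],[0,0,-0.057,-0.037,0.045,0,1],[0,0,-0.057,-0.032,0.048,0,1],[0,0,-0.057,-0.027,0.051,0,1],[0,0,-0.057,-0.022,0.053,0,1],[0,0,-0.057,-0.017,0.055,0,1],[0,0,-0.057,-0.011,0.057,0,1]]]}}

```text
time_s: 27.0
ee_pos: [452.5, 127.8, 118.9]
ee_rot: [-179.9, -0.0, 163.6]
force: [0.2, -1.4, -0.4]
gripper_width: 15.4
gripper_force: 8.0
```

Call:
{"op": "send_rows", "data": {"targets": [[[0,0,-0.057,-0.005,0.057,0,1],[0,0,-0.057,0,0.058,0,1],[0,0,-0.057,0.006,0.057,0,1],[0,0,-0.057,0.012,0.057,0,1],[0,0,-0.057,0.017,0.055,0,1],[0,0,-0.057,0.023,0.053,0,1],[0,0,-0.057,0.028,0.05,0,1],[0,0,-0.057,0.033,0.048,0,1],[0,0,-0.057,0.037,0.044,0,1],[0,0,-0.057,0.041,0.04,0,1],[0,0,0,0,0,0,1]]]}}

```text
time_s: 28.1
ee_pos: [491.6, 233.3, 118.9]
ee_rot: [180.0, -0.1, 112.5]
force: [-3.8, 3.1, 1.5]
gripper_width: 15.4
gripper_force: 8.0
```

Call:
{"op": "send_rows", "data": {"targets": [[[0,0,0,0.02,0.016,0,1],[0,0,0,0.016,0.012,0,1],[0,0,0,0,0,0,1]]]}}

```text
time_s: 28.4
ee_pos: [498.6, 238.1, 118.8]
ee_rot: [180.0, -0.1, 112.6]
force: [-3.1, 4.1, -0.4]
gripper_width: 15.2
gripper_force: 8.0
```

Call:
{"op": "send_rows", "data": {"targets": [[[0,0,0,0.012,0.009,0,1],[0,0,0,0,0,0,1]]]}}

```text
time_s: 28.6
ee_pos: [501.0, 239.6, 118.9]
ee_rot: [180.0, -0.0, 112.5]
force: [-3.5, 4.0, -0.8]
gripper_width: 15.4
gripper_force: 8.0
```

Call:
{"op": "send_rows", "data": {"targets": [[[0,0,0,0.012,0.008,0,1],[0,0,0,0,0,0,1]]]}}

```text
time_s: 28.8
ee_pos: [501.1, 239.8, 118.7]
ee_rot: [-179.7, 0.0, 112.6]
force: [-7.5, -0.0, 3.9]
gripper_width: 15.6
gripper_force: 8.0
```

Call:
{"op": "send_rows", "data": {"targets": [[[0,0,0,0.01,0.007,0,1],[0,0,0,0,0,0,1]]]}}

```text
time_s: 29.0
ee_pos: [501.1, 239.8, 118.6]
ee_rot: [-179.4, 0.1, 112.6]
force: [-11.7, -3.0, 7.2]
gripper_width: 15.6
gripper_force: 8.0
```

Call:
{"op": "send_rows", "data": {"targets": [[[0,0,0,0,0,0,0.3],[0,0,0,0,0,0,-0.3],[0,0,0,0,0,0,-1],[0,0,0,0,0,0,-1],[0,0,0,0,0,0,-1],[0,0,0,0,0,0,-1],[0,0,0,0,0,0,-1],[0,0,0,0,0,0.15,-1],[0,0,0,0,0,0.2,-1],[0,0,0,0,0,0.2,-1]]]}}

```text
time_s: 30.0
ee_pos: [505.1, 242.2, 229.9]
ee_rot: [-179.9, 0.0, 112.5]
force: [0.5, -0.3, -0.7]
gripper_width: 90.5
gripper_force: 0.0
```

Call:
{"op": "send_rows", "data": {"targets": [[[0,0,0,-0.05,-0.18,0.05,-1],[0,0,0,-0.05,-0.18,0.05,-1],[0,0,0,-0.05,-0.18,0.05,-1],[0,0,0,-0.05,-0.18,0,-1],[0,0,0,-0.05,-0.18,0,-1],[0,0,0,-0.05,-0.18,0,-1],[0,0,0,-0.05,-0.18,0,-1],[0,0,0,-0.05,-0.18,0,-1],[0,0,0,-0.05,-0.18,0,-1],[0,0,0,-0.05,-0.18,0,-1],[0,0,0,0,0,0,-1],[0,0,0,0,0,0,-1]]]}}

```text
time_s: 31.2
ee_pos: [405.2, -118.0, 259.0]
ee_rot: [180.0, -0.0, 112.4]
force: [-0.4, 0.7, -0.1]
gripper_width: 91.2
gripper_force: 0.0
```

```bash
sed -i "s/t2.png/t3.png/" d.py; python3 d.py
```

```text
knob_top 0.64 [328. 150.] [569.3 142.2 150. ]
shutter_post 0.58 [283. 179.] [504.2 236.4 146. ]
knob [560.61831085 146.80021563] 168.374571339519
post [nan nan nan]
well 5 [467.21558671 166.36309978] ang 168.03225232192685 103.02368656898214d.py:7: RuntimeWarning: Mean of empty slice.
  m=(z>140)&(z<160)&(np.hypot(P[...,0]-519,P[...,1]-39)<20); print('post',P[m].mean(0))
  ret = um.true_divide(
```

View pics/t3.png

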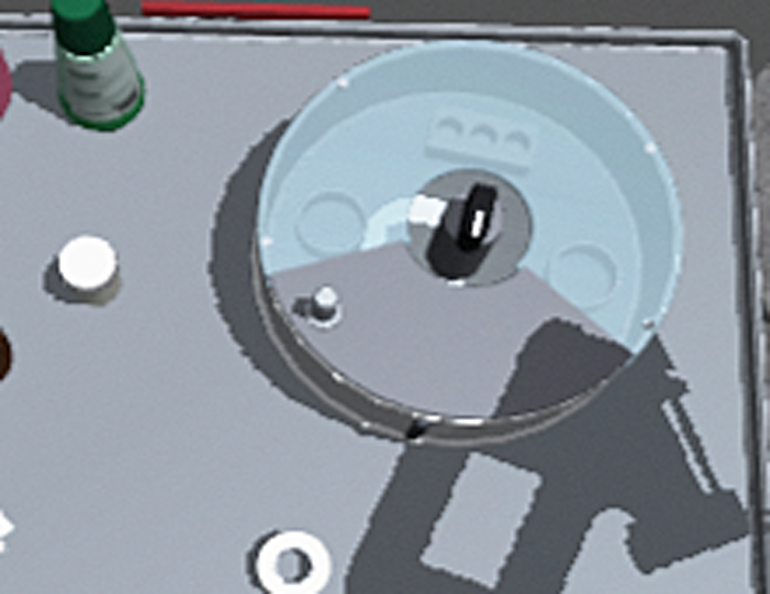

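The shutter is closed symmetrically over the window, with the post at (323,303), the rib at (415,428) and the knob line pointing to mid-window. The narrow pot and tape are untouched.

```bash
python3 -c "
from workcell import env; print(env.job_done())"
```

```text
the job is handed in; nothing more can be done
None
```

The job is done and handed in at about 31 s: the white wide pot stands upright on the floor of the wide well in mid-window, the shutter is closed to its stop over it, and the narrow pot, tape roll and brown look-alike were not touched.

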